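# Take the depth of a press mould and lock the gauge

## Robot

A 7-joint arm with a two-finger parallel gripper is mounted at the origin on the work surface. World frame = base frame: x ahead of the robot, y to its left, z up, the work surface at z = 0. Lengths are in mm, angles in rad, forces in N, time in s.
With the tool pointing down it reaches from about 400 to 900 mm from the base axis. Payload 5.6 kg.
Tool frame: the origin (TCP) lies midway between the tips of the shut fingers; the grasp point (between the pads) lies 19 mm behind it; x points along the fingers, y is the direction in which the jaws open and shut, and the axes are right-handed (so a half turn about x gives the same grasp; the last joint's range is limited). The gripper opens to 92 mm and grips with 3 to 60 N. Pads are 20 mm wide; open, the fingers measure 128 mm over their backs; the gripper's body (75 mm by 189 mm) begins 69 mm behind the grasp point.
Start: joints at [-1.218, 0.468, -0.012, 1.603, 0.006, 1.071, -0.056], TCP at [250.646, 599.738, 214.592] pointing down, gripper open.
Joint ranges: [-2.53, 2.53], [-0.31, 2.02], [-1.57, 1.55], [0.28, 2.44], [-1.29, 4.43], [0.15, 1.84], [-2.92, 2.92]. Speed limits (rad/s): [2.57, 2.57, 3.14, 3.14, 3.14, 3.14, 3.14].

## Interface

Orientations are given as a rotation vector (axis times angle).
In Python, from cell import robot, grip, kin, viewer gives the robot as it stands. Calls block until the motion is done:
- robot.movep(position, orientation): joint-space move of the TCP to a pose.
- robot.servo_line(position, feed=150, rotation=None): straight line of the TCP; rotation=None keeps the orientation; feed is the mean speed in mm/s.
- robot.goto_joints(angles): joint-space move.
- grip(opening, newtons=None): opening from 0.0 (shut) to 1.0 (fully open); newtons is the grip in N (None keeps the last); returns when the fingers have stopped.
- robot.hold(seconds).
- kin.ik(position, orientation): joint angles nearest the present ones, or None.
- robot.observe(): the state.
- viewer.read_camera(name): name is "side" or "top" or "wrist"; returns the picture (420x560x3 uint8, red, green, blue); there is no depth.
- viewer.camera_info(name): a dict with "camera_matrix" (3x3 intrinsics, pixels), "R" (3x3) and "t" (3): a world point X has camera coordinates R X + t. Camera axes: x right, y down, z forward; pixel columns grow to the right and rows downward; lengths in mm; the calibration is good to about 2 mm. A picture is of the moment at which its call begins: read the wrist's pose just before it. camera_info takes no time and is no camera call; for the wrist camera it gives the pose at the moment of the call.
A pose or a line that the arm cannot do raises robot.IKError and nothing moves.
- robot.job_done(): hands the job in, once; it reports no verdict.
Trained networks look in the newest picture that a camera, given by its name, has taken for a name from the list of things; names that differ only in an ending like _2 or _b are one class to them, and where a whole thing is asked for, a point or a joint stands for the part that bears it (a point fixed in the world has none). Each returns a list of dicts, best first, with "confidence" (0 to 1); they miss things now and then, are a little off and sometimes report something else, mostly with a low value. They report only what shows in the picture. A call takes as long as a camera call.
- viewer.silhouettes(name, camera): "mask" (420x560 bool, what is visible of it).
- viewer.pinpoint(name, camera): "at" ([x, y, z] in mm, in the coordinates of the camera as it stood for that picture, good to about 4 mm: a listed point, or the origin of a listed thing).
The state is a dict: "t": time; "joints": joint angles; "joint_velocities": joint speeds; "joint_torque": joint torques, N m; "tcp_pos": TCP position; "tcp_rot": TCP orientation; "contact_force": force on the tool from outside, world axes, zero at the start; "wrist_torque": the same for the moment, N m; "grip_width": opening from 0.0 (shut) to 1.0 (fully open).
Only numpy, scipy, OpenCV 4.12 (cv2) and the standard library are available. Lean on these libraries where they do the work, as an engineer would, in place of code of your own. Each camera call takes 0.05 s, during which the arm holds its last target.

## Task

Take hold of the depth gauge's orange knob, lower the sprung probe into the copper press mould until its foot rests on the mould's floor with a light push (about 5 N; never more than 15 N), then, keeping it there, twist the knob clockwise (seen from above) to its stop to lock the slide, and let go: the foot must stay lightly pressed on the floor. Leave the knife, the bowl and the mushrooms where they are.

Things in the scene. Friction and masses are not known exactly. Their poses are not given: they have to be found in the camera images.
- gauge: depth gauge, fixed to the white board. Origin: underside of its base on the vertical probe axis, z up. Base plate 150 x 180 x 12 mm (centre at y +15 mm); aluminium column at y +85 mm; grey guide head 44 mm wide in x, y -26 to +100 mm, top 155 mm above the origin. Only the probe (steel rod, thin ruler beside it, collar, orange knob on top) stands higher
- probe_slide (a joint): how far the probe is lowered, m: 0 at its top stop (start), at most 0.105, growing downward; the mould's floor is met between 0.047 and 0.089. Its weight is balanced; a steady drag resists motion either way: pushing it down takes a constant 7 N or so while it moves, on top of which comes the push of the foot on the floor. It stays where it is left, unlocked against up to 7 N
- knob (a joint): turn of the orange knob and rod, rad: grows clockwise seen from above; 0 unlocked (starts at 0 to 0.15), stop at 1.30. At 0 its bar lies along the gauge's x axis. It turns easily (0.06 N m); from about 0.5 on an eccentric presses a brake pad on the rod, which takes up to 0.3 N m and clamps the slide. It stays where it is left
- knob_grip (a point): point to grip on the orange knob, on the probe axis. The knob is an upright bar 40 mm long (point's x axis), 14 mm thick (its y axis: squeeze across this), 45 mm high; the point is 17 mm below its top, 28 mm above its bottom. Just below is a collar 26 mm across, 12 mm high. Probe up, the point is 304 mm above the gauge's origin; it moves with the probe
- mould: copper press mould fixed on the gauge's base under the probe: round tube open above, 90 mm outside, 82 mm inside, 90 mm high. Origin: centre of its underside, z up. In it is a flat, rigid floor plate set at a height that is not given: its top is 15 to 55 mm above the underside, to be felt with the probe
- foot_tip (a point): lowest point of the black rubber ball foot (12 mm across) at the probe's lower end. Probe up, it is 115 mm above the gauge's origin, 13 mm above the mould's rim. The foot is sprung: once it touches, it gives 1 mm for each 1.2 N (14 mm at most, then solid)
- knife: chef's knife with black handle, 280 mm long, lying loose on the board; leave alone. Origin: underside, at the bolster between handle (-x) and blade (+x)
- mushroom_a: loose king mushroom standing on its stem, 62 mm high, 52 mm across; leave alone. Origin: centre of its underside
- mushroom_b: loose mushroom standing on its stem, 50 mm high, 52 mm across; leave alone. Origin: centre of its underside
- bowl: small loose steel bowl, 96 mm across, 45 mm high; leave alone. Origin: centre of its underside

How it is judged (in metres and radians):
On the way, in this order (a step that is already met when the one before it is completed fails the run):
1. the foot rests on the mould's floor with a light push (1.5 to 9 N) while the knob is still unlocked (below 0.5 rad) (contact force between gauge and mould between 1.5 and 9 N and value of joint knob below 0.5 rad), for 0.2 s.
2. the knob is twisted to lock (beyond 1.1 rad) with the foot still lightly pressed on the floor (1.5 to 9 N) (contact force between gauge and mould between 1.5 and 9 N and value of joint knob above 1.1 rad), for 0.2 s.
At the end, for the whole second after the job is handed in: the knob is locked (beyond 1.1 rad of 1.3), the slide is still, and the foot still presses on the mould's floor with 1.5 to 9 N, the gauge having been let go (all of step 2 and velocity of joint probe_slide between -0.003 and 0.003 m/s); the robot touches nothing.
It fails at once if the foot presses on the mould with more than 15 N (contact force between gauge and mould above 15 N).
It fails at once if the chef's knife is moved by more than 20 mm (distance of knife from where it was at the start of the episode above 0.02 m).
It fails at once if a mushroom is moved by more than 20 mm (distance of mushroom_a from where it was at the start of the episode above 0.02 m).
It fails at once if a mushroom is moved by more than 20 mm (distance of mushroom_b from where it was at the start of the episode above 0.02 m).
It fails at once if the bowl is moved by more than 20 mm (distance of bowl from where it was at the start of the episode above 0.02 m).
It also fails if it takes over 54 s, if anything falls off the work surface, if the arm or the gripper's body presses on something with over 40 N, if the wrist force passes 120 N, or if a joint passes its speed limit or range.

## Working session

There is one attempt and no reset: what is moved stays moved. The work goes in short steps, each a Python script; the robot and the scene stay as the last script left them, time stands still between calls to the robot, and variables do not carry over. Pictures are saved under pics/ and viewed, and the job is handed in when it is done.

```bash
ls; mkdir -p pics
cat > h.py <<'E'
import numpy as np, cv2
from cell import robot, grip, kin, viewer
def snap(c,n):
    im=viewer.read_camera(c); cv2.imwrite('pics/%s.png'%n, im[:,:,::-1]); return im
def w(c,p):
    i=viewer.camera_info(c); return np.array(i['R']).T@(np.array(p)-np.array(i['t']))
E
python3 - <<'E'
from h import *
np.set_printoptions(precision=1,suppress=True)
o=robot.observe(); print(o['t'],o['tcp_rot'],o['contact_force'],o['grip_width'])
for c in ['side','top','wrist']:
    snap(c,c+'0')
    for n in ['gauge','knob_grip','foot_tip','mould','knife','mushroom_a','bowl']:
        for d in viewer.pinpoint(n,c)[:2]: print(c,n,round(d['confidence'],2),w(c,d['at']))
print(robot.observe()['t'])
E
```

```text
pics
0.0 [ 0.3  1.5 -0.3] [ 0.1 -0.1 -0.8] 1.001449364108772
side gauge 0.86 [504.7  62.6  11. ]
side knob_grip 0.83 [505.6  64.1 319.8]
side mould 0.87 [504.6  59.8  24.5]
side knife 0.75 [392.5 -82.2   8.7]
side mushroom_a 0.68 [674.7  48.2  14. ]
side mushroom_a 0.68 [586.5 -67.8  12.2]
side bowl 0.88 [635.  224.7  12.2]
side bowl 0.7 [675.5  48.6  13.6]
top gauge 0.86 [502.4  62.2   9. ]
top knob_grip 0.74 [501.5  60.1 314.6]
top mould 0.78 [504.9  56.6  24.8]
top knife 0.87 [388.5 -79.4  11.5]
top mushroom_a 0.86 [670.9  45.7  16.2]
top mushroom_a 0.79 [585.1 -72.5  11.9]
top bowl 0.71 [625.7 217.2   9.7]
1.2
```

View images.

View pics/side0.png

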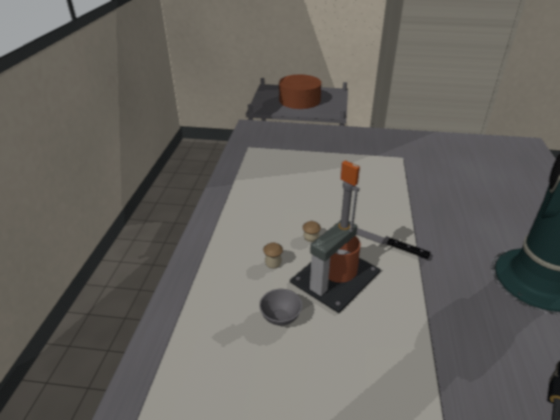

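View pics/top0.png

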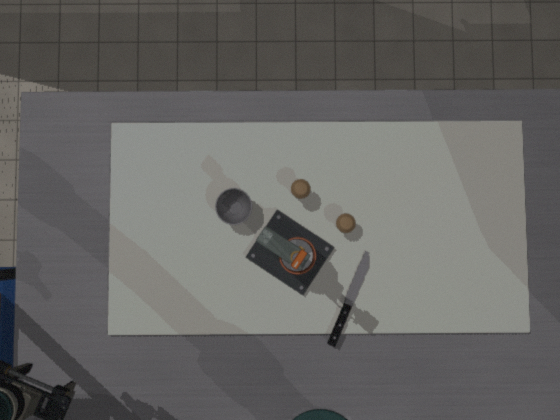

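Run:
```python
from h import *
import scipy.spatial.transform as T
o=robot.observe(); print(o['tcp_rot'], T.Rotation.from_rotvec(o['tcp_rot']).as_matrix().round(3))
for c in ['side','top']:
    i=viewer.camera_info(c);print(np.array(i['camera_matrix']).round(1),np.array(i['R']).round(3),(-np.array(i['R']).T@i['t']).round(0))
im=cv2.imread('pics/top0.png')
i=viewer.camera_info('top')
p=i['camera_matrix']@(np.array(i['R'])@np.array([503,61,320])+i['t']);p=p[:2]/p[2];print(p)
x,y=map(int,p);c=im[max(0,y-60):y+60,max(0,x-60):x+60];cv2.imwrite('pics/topc.png',cv2.resize(c,None,fx=5,fy=5,interpolation=cv2.INTER_CUBIC))
```

```text
[ 0.31049971  1.54837472 -0.31058273] [[ 0.     0.386  0.923]
 [-0.     0.923 -0.386]
 [-1.    -0.     0.   ]]
[[444.4   0.  287.8]
 [  0.  444.4 215.5]
 [  0.    0.    1. ]] [[-0.992 -0.126  0.006]
 [-0.082  0.606 -0.791]
 [ 0.096 -0.785 -0.612]] [536. 867. 809.]
[[487.    0.  281.4]
 [  0.  487.  210.3]
 [  0.    0.    1. ]] [[-0.006 -1.     0.002]
 [-0.998  0.006 -0.064]
 [ 0.064 -0.003 -0.998]] [ 538.   98. 1294.]
[298.98139943 258.84781875]
```

View pics/topc.png

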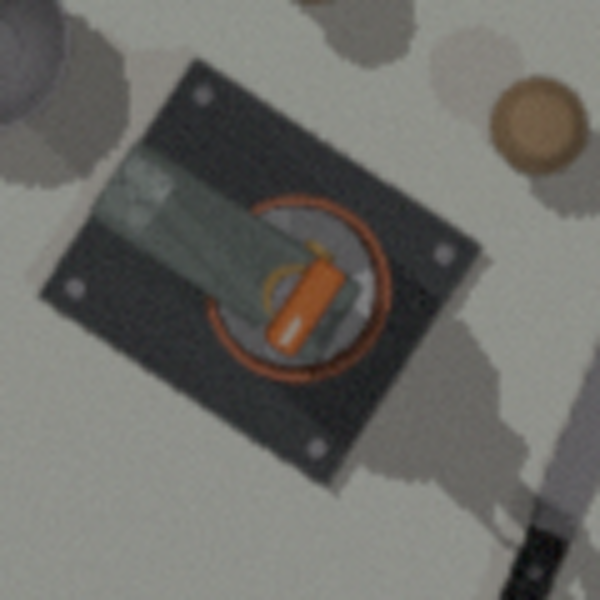

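Run:
```python
from h import *
np.set_printoptions(precision=2,suppress=True)
im=cv2.imread('pics/top0.png'); i=viewer.camera_info('top'); K=np.array(i['camera_matrix']);R=np.array(i['R']);t=np.array(i['t'])
hsv=cv2.cvtColor(im,cv2.COLOR_BGR2HSV)
m=((hsv[...,0]<14)&(hsv[...,1]>150)&(hsv[...,2]>110)).astype(np.uint8)
n,l,s,c=cv2.connectedComponentsWithStats(m)
print(s,c)
def ray(u,v,z):
    d=R.T@np.linalg.solve(K,[u,v,1]); C=-R.T@t; return C+d*(z-C[2])/d[2]
for k in range(1,n):
    if s[k,4]<40: continue
    pts=np.argwhere(l==k)[:,::-1]
    W=np.array([ray(u,v,330)[:2] for u,v in pts]).astype(np.float32)
    print(len(W),cv2.minAreaRect(W),W.mean(0))
    ev,vec=np.linalg.eigh(np.cov(W.T));v=vec[:,1];print(np.sqrt(12*ev),np.degrees(np.arctan2(v[1],v[0])))
import scipy.spatial.transform as T
def ori(a): # jaw y dir angle a
    y=np.array([np.cos(a),np.sin(a),0]);x=np.array([0,0,-1.]);return T.Rotation.from_matrix(np.c_[x,y,np.cross(x,y)]).as_rotvec()
for b in (0,180):
  for d in (0,-30,-60,-75,-85):
    q=kin.ik([503,61,300],ori(np.radians(57+b+d)));print(b,d,q)
```

```text
[[     0      0    560    420 235102]
 [   292    250     14     19     98]] [[279.49 209.48]
 [299.13 257.73]]
98 ((503.2314147949219, 62.545448303222656), (12.004075050354004, 37.11887741088867), 55.768341064453125) [505.55  61.06]
[13.19 34.83] 146.00187081452512
0 0 [-0.57  0.13  0.43  1.87 -0.06  1.15  0.87]
0 -30 [-0.63  0.13  0.49  1.87 -0.07  1.15  0.36]
0 -60 [-0.68  0.14  0.55  1.87 -0.08  1.15 -0.15]
0 -75 [-0.7   0.14  0.57  1.88 -0.08  1.15 -0.41]
0 -85 [-0.72  0.14  0.59  1.88 -0.08  1.15 -0.58]
180 0 [-1.31  0.33  1.39  1.9  -0.35  1.2  -1.94]
180 -30 [-1.31  0.33  1.39  1.9  -0.35  1.2  -2.47]
180 -60 [ 0.83  0.43 -1.29  1.79  0.44  1.25  2.51]
180 -75 [-0.34  0.14  0.17  1.86 -0.02  1.15  2.67]
180 -85 [-0.36  0.14  0.19  1.86 -0.03  1.15  2.49]
```

```bash
cat >> h.py <<'E'
import scipy.spatial.transform as T
def ori(deg):
    a=np.radians(deg)
    y=np.array([np.cos(a),np.sin(a),0]);x=np.array([0,0,-1.]);return T.Rotation.from_matrix(np.c_[x,y,np.cross(x,y)]).as_rotvec()
E
python3 - <<'E'
from h import *
np.set_printoptions(precision=2,suppress=True)
o=robot.observe();p=np.array(o['tcp_pos']);p[2]=420
robot.servo_line(p,feed=250)
robot.movep([504,61.5,420],ori(56))
o=robot.observe();print(o['t'],o['tcp_pos'],o['joints'],o['contact_force'])
snap('wrist','w1')
for d in viewer.pinpoint('knob_grip','wrist'): print(d['confidence'],w('wrist',d['at']))
im=cv2.imread('pics/w1.png');i=viewer.camera_info('wrist');K=np.array(i['camera_matrix']);R=np.array(i['R']);t=np.array(i['t'])
print(-R.T@t,R)
for z in (333,316,288):
    q=K@(R@np.array([504,61.5,z])+t);print(q[:2]/q[2])
E
```

```text
4.3083 [504.03  62.83 419.83] [-0.67  0.06  0.51  1.68 -0.03  1.41  0.83] [ 0.2   0.05 -0.14]
0.61 [504.39  64.68 317.15]
[447.88  99.57 589.69] [[ 0.56  0.83  0.  ]
 [ 0.81 -0.54  0.23]
 [ 0.2  -0.13 -0.97]]
[281.53 215.88]
[281.55 210.24]
[281.58 202.26]
```

View pics/w1.png

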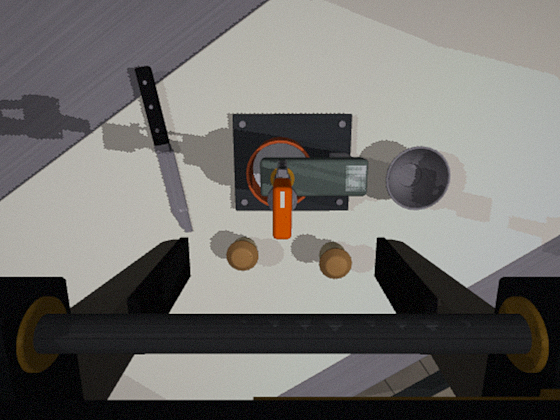

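Run:
```python
from h import *
np.set_printoptions(precision=2,suppress=True)
robot.servo_line([504,62.3,297],feed=120)
o=robot.observe();print(o['t'],o['tcp_pos'],o['contact_force'])
grip(0.05,60)
robot.hold(0.2)
o=robot.observe();print(o['t'],o['tcp_pos'],o['contact_force'],o['wrist_torque'],o['grip_width']*92)
snap('wrist','w2'); snap('side','s2')
```

```text
5.5833 [504.5   62.35 297.71] [-0.04 -0.98 -0.56]
6.9417 [504.14  62.51 297.02] [ 1.46  0.92 -1.82] [ 0.3  -0.28 -0.04] 13.608229559762611
```

View pics/w2.png

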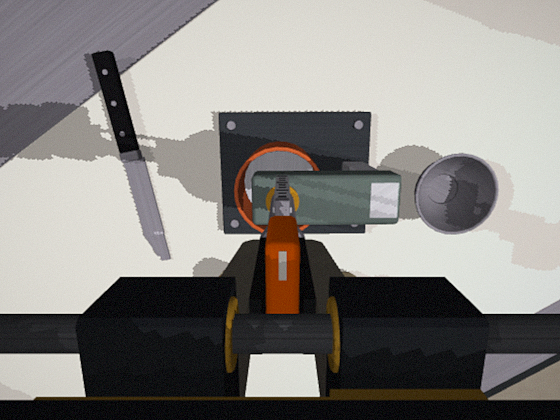

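Run:
```python
from h import *
np.set_printoptions(precision=2,suppress=True)
def st():
    o=robot.observe();print(round(o['t'],2),o['tcp_pos'],o['contact_force'],o['wrist_torque'],o['grip_width']*92)
z=297
for z in (277,257):
    robot.servo_line([504.1,62.4,z],feed=40); st()
for k in range(3):
    z-=2; robot.servo_line([504.1,62.4,z],feed=20); st(); 
robot.hold(0.1);st();robot.hold(0.2);st()
```

```text
7.69 [504.2   62.57 277.34] [-0.04  1.68  3.1 ] [0.32 0.06 0.04] 13.953493636942625
8.34 [504.16  62.53 257.04] [0.31 1.63 1.23] [ 0.42 -0.07 -0.08] 13.60253826797334
8.59 [504.19  62.53 255.27] [-0.57  0.97  3.73] [ 0.39  0.11 -0.05] 13.371139763384084
8.84 [504.2   62.52 253.25] [-1.34  0.48  4.54] [ 0.38  0.13 -0.07] 13.834145330411674
9.09 [504.2   62.5  251.18] [0.21 2.27 4.47] [ 0.47  0.08 -0.1 ] 13.656718270536325
9.19 [504.21  62.51 251.19] [-0.27  2.43  5.45] [ 0.41  0.16 -0.07] 13.852577696132233
9.39 [504.2   62.52 251.18] [-0.01  1.85  5.7 ] [ 0.46  0.11 -0.03] 13.972139077350388
```

```bash
cat > step.py <<'E'
from h import *
np.set_printoptions(precision=2,suppress=True)
z=251.; H=[]
while z>205:
    z-=1; robot.servo_line([504.1,62.4,z],feed=10)
    f=[]
    for _ in range(8):
        robot.hold(0.02); f.append(robot.observe()['contact_force'][2])
    o=robot.observe(); H.append(np.mean(f)); print(round(o['t'],2),z,round(o['tcp_pos'][2],2),round(H[-1],2),round(np.std(f),2))
    base=np.median(H[:-3]) if len(H)>=6 else 7
    if H[-1]-base>3.0 or H[-1]>11.5: break
print(base)
E
python3 step.py
```

```text
9.78 250.0 250.23 5.35 0.28
10.16 249.0 249.23 5.54 0.44
10.54 248.0 248.25 5.48 0.44
10.93 247.0 247.25 5.56 0.52
11.31 246.0 246.25 5.74 0.55
11.69 245.0 245.24 5.77 0.38
12.07 244.0 244.23 5.64 0.31
12.46 243.0 243.26 5.37 0.66
12.84 242.0 242.26 5.65 0.63
13.22 241.0 241.26 5.53 0.29
13.61 240.0 240.23 5.53 0.41
13.99 239.0 239.24 5.66 0.57
14.38 238.0 238.23 6.02 0.54
14.76 237.0 237.24 5.57 0.32
15.14 236.0 236.22 5.6 0.7
15.53 235.0 235.24 5.85 0.31
15.91 234.0 234.23 5.68 0.35
16.29 233.0 233.23 5.7 0.49
16.68 232.0 232.25 5.82 0.5
17.06 231.0 231.25 5.47 0.48
17.44 230.0 230.23 5.74 0.4
17.82 229.0 229.22 5.87 0.39
18.21 228.0 228.22 5.34 0.43
18.59 227.0 227.27 5.84 0.6
18.98 226.0 226.23 5.63 0.34
19.36 225.0 225.21 5.82 0.43
19.74 224.0 224.29 6.4 0.56
20.12 223.0 223.39 6.92 0.4
20.51 222.0 222.5 7.84 0.53
20.89 221.0 221.64 8.78 0.35
5.654167516902998
```

```bash
cat > tw.py <<'E'
from h import *
np.set_printoptions(precision=2,suppress=True)
def st(tag):
    f=[];m=[]
    for _ in range(6):
        robot.hold(0.02); o=robot.observe(); f.append(o['contact_force']); m.append(o['wrist_torque'])
    R=T.Rotation.from_rotvec(o['tcp_rot']).as_matrix();a=np.degrees(np.arctan2(R[1,1],R[0,1]))
    print(tag,round(o['t'],2),o['tcp_pos'],np.mean(f,0),np.mean(m,0),round(a,1),round(o['grip_width']*92,1)); return np.mean(f,0),np.mean(m,0)
for z in (220,219):
    robot.servo_line([504.1,62.4,z],feed=10); st(z)
robot.hold(0.3); f,_=st('hold')
E
python3 tw.py
```

```text
220 21.24 [504.26  62.51 220.78] [-2.06  1.86  9.74] [ 0.37  0.55 -0.05] 56.0 13.6
219 21.59 [504.25  62.48 219.88] [-2.51  1.5  10.74] [ 0.35  0.66 -0.07] 56.0 13.8
hold 21.99 [504.23  62.51 219.87] [-2.85  1.78 10.89] [ 0.31  0.65 -0.06] 56.0 13.9
```

```bash
cat > tw2.py <<'E'
import sys
exec(open('tw.py').read().split('for z in')[0])
for a in map(float,sys.argv[1:]):
    robot.servo_line([504.1,62.4,219],feed=10,rotation=ori(a)); f,m=st(a)
    if f[2]>15 or f[2]<6 or abs(m[2])>1.2: print('stop');break
E
python3 tw2.py 46 36 26
```

```text
46.0 22.42 [504.32  62.59 219.92] [-2.25  2.14 10.63] [ 0.4   0.63 -0.06] 46.0 13.7
36.0 22.84 [504.4   62.65 219.88] [-2.36  2.1  10.93] [ 0.41  0.59 -0.06] 36.0 13.9
26.0 23.27 [504.44  62.67 219.89] [-1.76  1.83 10.15] [ 0.43  0.52 -0.06] 26.0 13.8
```

```bash
python3 tw2.py 16 6 -4 -10; python3 -c "
from h import *
snap('wrist','w3')"
```

```text
16.0 23.69 [504.52  62.7  219.89] [-1.74  2.14 10.35] [ 0.44  0.52 -0.04] 16.0 13.6
6.0 24.12 [504.6   62.67 219.9 ] [-1.18  1.16  9.77] [ 0.85  0.46 -0.02] 6.0 13.6
-4.0 24.54 [504.65  62.7  219.91] [-0.28  1.04  9.3 ] [ 0.87  0.65 -0.06] -4.0 13.2
-10.0 24.9 [504.73  62.76 219.92] [1.22 1.55 9.48] [0.84 0.76 0.03] -10.0 13.7
```

View pics/w3.png

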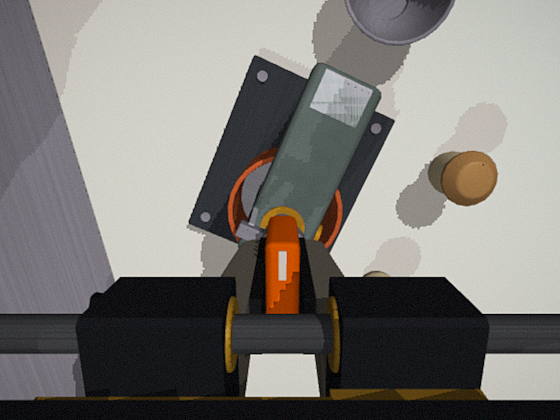

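```bash
python3 tw2.py -13 -15 -17 -18.5
```

```text
-13.0 25.3 [504.69  62.72 219.92] [-0.34  1.19  9.48] [ 0.98  0.59 -0.  ] -13.0 13.5
-15.0 25.65 [504.72  62.75 219.9 ] [0.77 1.69 9.45] [0.83 0.69 0.01] -15.0 13.7
-17.0 26.0 [504.7   62.72 219.9 ] [0.62 1.61 9.62] [ 0.79  0.69 -0.04] -17.0 13.8
-18.5 26.35 [504.74  62.72 219.91] [0.17 1.33 9.69] [0.89 0.63 0.13] -18.5 13.8
```

```bash
python3 tw2.py -20 -21.5; python3 -c "
from h import *
snap('top','t4')
i=viewer.camera_info('top')
im=cv2.imread('pics/t4.png');cv2.imwrite('pics/t4c.png',cv2.resize(im[190:320,230:370],None,fx=4,fy=4))"
```

```text
-20.0 26.7 [504.74  62.7  219.89] [0.65 1.16 9.2 ] [0.81 0.63 0.62] -19.9 13.8
-21.5 27.05 [504.78  62.68 219.9 ] [0.47 1.05 9.3 ] [0.74 0.55 0.95] -21.3 13.9
```

View pics/t4c.png

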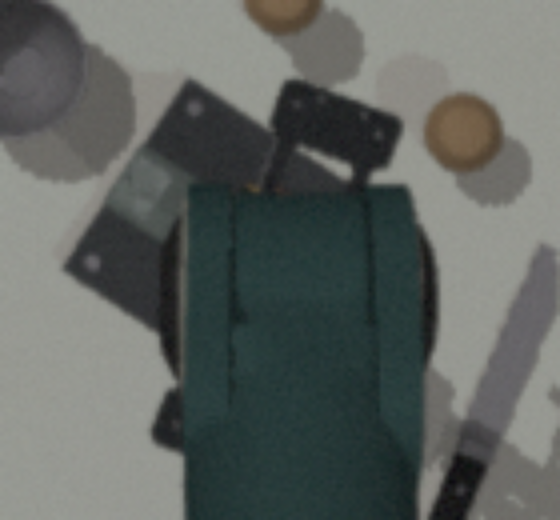

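```bash
python3 tw2.py -19
python3 - <<'E'
exec(open('tw.py').read().split('for z in')[0])
grip(0.6); st('open')
robot.servo_line([504.1,62.4,330],feed=100); st('up')
robot.servo_line([420,-60,400],feed=200); st('away')
for c in ('wrist','top','side'): snap(c,c+'5')
for n in ['knob_grip']:
    for c in ('top','side'):
        viewer.read_camera(c)
        for d in viewer.pinpoint(n,c)[:1]: print(c,d['confidence'],w(c,d['at']))
im=cv2.imread('pics/top5.png');a=cv2.resize(im[200:300,240:360],None,fx=4,fy=4)
im=cv2.imread('pics/side5.png');b=cv2.resize(im[150:320,270:400],None,fx=400/170,fy=400/170)
cv2.imwrite('pics/c5.png',np.hstack([a,b[:400]]))
E
```

```text
-19.0 27.45 [504.73  62.69 219.9 ] [0.37 1.12 9.62] [0.89 0.65 0.32] -19.0 13.5
open 28.3 [504.11  62.39 219.  ] [ 0.17 -0.19  0.03] [-0.07  0.09 -0.  ] -19.0 55.4
up 29.66 [503.79  62.33 329.39] [-0.01  0.16 -0.16] [-0.05  0.08 -0.  ] -19.0 55.2
away 30.73 [420.17 -59.   399.34] [ 0.17  0.02 -0.05] [-0.07  0.08  0.01] -18.9 55.1
top 0.46 [502.95  58.51 238.37]
side 0.76 [504.81  64.   245.27]
```

View pics/c5.png

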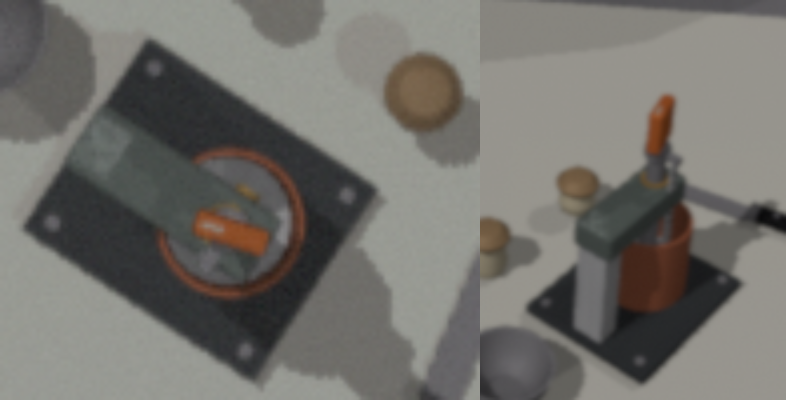

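```bash
python3 -c "
from h import *
robot.job_done()"
```

```text
the job is handed in; nothing more can be done
```

I lowered the probe onto the mould's floor with about a 5 N push, turned the knob clockwise to its stop, let go and handed the job in. That was at about 31 s of the 54 s allowed, and no verdict was reported.

- **Lowering:** The drag measured a steady 5.65 N, less than the 7 N or so stated. The foot met the floor at a slide travel of about 72 mm. I pressed on to about 77 mm, where the total push was 10.9 N, leaving about 5 N on the foot.
- **Locking:** The gripper turned the knob about 75°. Beyond that the wrist torque jumped to 0.95 N m, so I took that as the stop and eased back before opening. The push read about 9.6 N just before release. I took its drop from 10.9 N during the twist as drag easing off, with the foot still pressed, but I did not measure that separately.
- **Final check:** After release the top picture shows the knob turned about 75° (1.30 rad), with the stop at 1.30. The probe stands 74 to 76 mm lower than at the start, within the networks' error of the expected 77 mm. The force on the tool is zero with the arm clear.
- **Not checked:** The push after release could not be measured directly. I did not re-measure the knife, bowl and mushrooms, but the arm showed no contact with them.

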